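Hang a batch of oiled boards to dry

ROBOT

A 7-joint arm with a two-finger parallel gripper is mounted at the origin on the work surface. World frame = base frame: x ahead of the robot, y to its left, z up, the work surface at z = 0. Lengths are in m, angles in degrees, forces in N, time in s.
With the tool pointing down it reaches from about 0.425 to 0.875 m from the base axis. Payload 4.7 kg.
Tool frame: the origin (TCP) lies at the centre of the arm's flange, where the gripper is bolted on; the fingertips stand 182 mm ahead of it and the grasp point (between the pads) lies 164 mm ahead of it (env.grip_depth is the distance from the TCP to the grasp point, in m); z points along the fingers, y is the line along which they close (so a half turn about z gives the same grasp; the last joint's range is limited). The gripper opens to 87 mm and grips with 3 to 60 N. Pads are 19 mm wide; open, the fingers measure 117 mm over their backs; the gripper's body (75 mm by 190 mm) begins 51 mm behind the grasp point.
Start: joints at [77.928, 18.392, -4.016, 83.108, 1.295, 78.541, -3.26], TCP at [0.145, -0.634, 0.405] pointing down, gripper open.
Joint ranges: [-163.93, 163.93], [-17.29, 119.83], [-79.2, 71.16], [3.27, 140.29], [-89.18, 269.18], [5.43, 117.66], [-154.24, 154.24]. Speed limits (degrees/s): [147.25, 147.25, 180, 180, 180, 180, 180].

INTERFACE

Orientations are given as [roll, pitch, yaw] about the fixed x, y, z axes, in that order (R = Rz(yaw) Ry(pitch) Rx(roll)).
In Python, from cell import env gives the robot as it stands. The module is installed in compiled form; this text tells all that it offers.
- The arm moves only by the tool send_rows, never from a script. Its arguments are lists of equal length, an entry for each row: "xyz": the shift along the tool's x, y, z in m, a list of three; "rotation": the turn, a rotation vector about the tool's x, y, z in rad, a list of three; "jaw": the opening, from 0 (shut) to 1 (fully open). A call has 1 to 20 rows; each row shifts and turns the commanded pose from where the row before left it, along the tool's axes as they then stand; what a row does not reach is not made up. A row lasts 1/10 s, in which the tool goes at most 50 mm and 8.59 degrees, less where a joint would pass 70% of its speed; a pose out of reach is approached as far as the arm can. A call is refused whole if a number of a shift passes 0.05 or a number of a turn 0.15, either way. A call with a gripper value outside its range is refused whole. The fingers move at their own pace and stop on an object; "newtons" is the grip in N (left out, the last holds). Time passes only in rows, so rows that do not move let the fingers close. It gives the time, the measured TCP pose, the force, the opening and the grip force at its end, in the units of the state.
- env.get_obs(): the state, without advancing time (a new reading comes with each control period).
- env.read_camera(name): name is "side" or "top"; returns a dict with "image" (384x512x3 uint8, blue, green, red), "fx", "fy", "cx", "cy" (pixels), "R" (3x3) and "t" (3): a world point X has camera coordinates R X + t. Camera axes: x right, y down, z forward; pixel columns grow to the right and rows downward; lengths in m; the calibration is good to about 2 mm. A picture is of the moment at which its call begins. There is no depth.
- env.sign_off(): hands the job in; it is judged then, once.
The state is a dict: "time_s": time; "qpos": joint angles; "joint_velocities": joint speeds; "effort": joint torques, N m; "tool_pos": TCP position; "tool_rot": TCP orientation; "force": force on the tool from outside, world axes, zero at the start; "wrist_torque": the same for the moment, N m; "grip_width": finger opening in m; "grasp_force": force on a finger pad.
Only numpy, scipy, OpenCV 4.12 (cv2) and the standard library are available. Lean on these libraries where they do the work, as an engineer would, in place of code of your own. Each camera call takes 0.05 s, during which the arm holds its last target. There are 200 camera calls.

TASK

Hang every wooden serving board on the bench by the hole in its handle on the drying rack, one board to a peg, and let go of it. When all of them hang there, log the batch by swinging the counter's lever to its stop and letting it spring back, then start the blower by pressing its power, cool-air, timer and start keys in that order, each fully down and one at a time. Leave the other things on the bench where they are.

Things in the scene. Friction and masses are not known exactly. Their poses are not given: they have to be found in the camera images.
- board_a: Wooden serving board, 150 x 12 mm thick, 0.09 kg, lying flat: rectangular blade, 68 wide, and a straight handle (x +10 to +75) 46 wide with a 27 mm through hole, centre at (55, 0, 6 mm). Origin: underside, mid-length; x towards the hole end, z through the thickness (down if it lies on its other face, which is as good). 3 to 5 of the 5 boards are present.
- board_b: Wooden serving board, 150 x 12 mm thick, 0.09 kg, lying flat: round blade, 70 across, and a straight handle (x +10 to +75) 46 wide with a 27 mm through hole, centre at (55, 0, 6 mm). Origin: underside, mid-length; x towards the hole end, z through the thickness (down if it lies on its other face, which is as good). 3 to 5 of the 5 boards are present.
- board_c: Wooden serving board, 150 x 12 mm thick, 0.09 kg, lying flat: slim blade, 58 wide, far end rounded, and a straight handle (x +10 to +75) 46 wide with a 27 mm through hole, centre at (55, 0, 6 mm). Origin: underside, mid-length; x towards the hole end, z through the thickness (down if it lies on its other face, which is as good). 3 to 5 of the 5 boards are present.
- board_d: Wooden serving board, 150 x 12 mm thick, 0.09 kg, lying flat: stepped blade, 58 then 70 wide, and a straight handle (x +10 to +75) 46 wide with a 27 mm through hole, centre at (55, 0, 6 mm). Origin: underside, mid-length; x towards the hole end, z through the thickness (down if it lies on its other face, which is as good). 3 to 5 of the 5 boards are present.
- board_e: Wooden serving board, 150 x 12 mm thick, 0.09 kg, lying flat: blade 60 wide with a 40 wide end, and a straight handle (x +10 to +75) 46 wide with a 27 mm through hole, centre at (55, 0, 6 mm). Origin: underside, mid-length; x towards the hole end, z through the thickness (down if it lies on its other face, which is as good). 3 to 5 of the 5 boards are present.
- rack: Fixed drying rack. Wooden rail 420 mm long (y), 24 deep, 182 to 218 mm up; five 8 mm dowel pegs, 55 long, slant up from its front face at 40 deg: roots at (0, y, 200), y = -170, -85, 0, 85, 170. Two posts behind it, y = +-195, feet 12 tall, x -41 to +109. Origin: on the bench below the front face, mid-length; x away from the robot, z up. A let-go board slides down its peg and swings to hang.
- peg_1 (a point): Point on the axis of peg 1 (from the rack's -y end), 20 mm from its root at the rail; the tip is 35 mm further, up and towards the robot along (-cos 40, 0, sin 40 deg). Axes as the rack's. Nothing stands over the pegs.
- peg_2 (a point): Point on the axis of peg 2 (from the rack's -y end), 20 mm from its root at the rail; the tip is 35 mm further, up and towards the robot along (-cos 40, 0, sin 40 deg). Axes as the rack's. Nothing stands over the pegs.
- peg_3 (a point): Point on the axis of peg 3 (from the rack's -y end), 20 mm from its root at the rail; the tip is 35 mm further, up and towards the robot along (-cos 40, 0, sin 40 deg). Axes as the rack's. Nothing stands over the pegs.
- peg_4 (a point): Point on the axis of peg 4 (from the rack's -y end), 20 mm from its root at the rail; the tip is 35 mm further, up and towards the robot along (-cos 40, 0, sin 40 deg). Axes as the rack's. Nothing stands over the pegs.
- peg_5 (a point): Point on the axis of peg 5 (from the rack's -y end), 20 mm from its root at the rail; the tip is 35 mm further, up and towards the robot along (-cos 40, 0, sin 40 deg). Axes as the rack's. Nothing stands over the pegs.
- counter: Fixed batch counter: grey box 90 (x) x 56 (y) x 62 mm tall on a steel plate 130 x 70, number wheels in its top, a lever on its +y side. Origin: centre of its foot; -x is the side towards the robot.
- count_lever (a joint): The counter's sprung lever, rad: 0 at rest (leaning 0.45 away from the robot), 0.9 at its stop (leaning 0.45 towards it). Pivot along y at (12, 38, 40 mm) of the counter; 8 mm rod, 24 mm black ball knob 75 mm from the pivot: its centre is at (45, 38, 108) at rest, (12, 38, 115) half-way, (-21, 38, 108) at the stop. A spring returns it; 4 N at the knob holds it at the stop.
- blower: Fixed drying blower: a grey control deck 100 (x) x 190 (y) x 50 mm tall, four white keys in a row on its black top, and a blue snail-shaped fan housing 225 tall beyond its far left corner (x over 65, y over 92). Origin: centre of the deck's underside; y along the keys, x away from the robot.
- key_power (a joint): Power key, round, 24 mm across, at x, y = (0, 68), next to the fan housing (mm, blower frame), its top 62 mm above the bench when up. Value in m: 0 up, 0.006 fully down, pressed from 0.0045; sprung: 1.5 N starts it, 5 N takes it fully down.
- key_cool (a joint): Cool-air key, square, 24 mm, at x, y = (0, 22), second from the fan housing (mm, blower frame), its top 62 mm above the bench when up. Value in m: 0 up, 0.006 fully down, pressed from 0.0045; sprung: 1.5 N starts it, 5 N takes it fully down.
- key_timer (a joint): Timer key, a narrow bar 44 (x) x 18 (y) mm, at x, y = (0, -22), third (mm, blower frame), its top 62 mm above the bench when up. Value in m: 0 up, 0.006 fully down, pressed from 0.0045; sprung: 1.5 N starts it, 5 N takes it fully down.
- key_start (a joint): Start key, a large bar 60 (x) x 26 (y) mm, at x, y = (0, -67), the end away from the fan housing (mm, blower frame), its top 62 mm above the bench when up. Value in m: 0 up, 0.006 fully down, pressed from 0.0045; sprung: 1.5 N starts it, 5 N takes it fully down.
- cube_blank: Wooden cube, 62 mm. Bystander; leave it where it is. Origin: its underside.
- drum_wide: Wooden cylinder 62 mm across, 42 tall, standing. Bystander; leave it where it is. Origin: its underside.
- drum_low: Wooden cylinder 52 mm across, 45 tall, standing. Bystander; leave it where it is. Origin: its underside.
- egg_blank: Wooden egg with a flat foot, 56 mm across, 54 tall. Bystander; leave it where it is. Origin: its underside.
- oil_tin: Tin of oil, 72 mm across, 105 tall. Bystander; leave it where it is. Origin: its underside.
- brush_jar: White pot, 72 mm across, 85 tall. Bystander; leave it where it is. Origin: its underside.
Things that resemble listed ones, but are neither listed nor needed, are in the scene too. Leave any green look-alike of the board_c alone. Leave any red look-alike of the board_b alone.

How it is judged:
By the outcome, as a careful person would: the job done as asked, in the order asked, and still so for the second after the job is handed in, with the robot touching nothing.
Of board_a, board_b, board_c, board_d, board_e only 3 to 5 are there at a start; the rules pass over those that are not, and their reading is None.
At some moment in a run one of board_a, board_b, board_c, board_d, board_e may be knocked a few centimetres aside while the robot is not near it.
It also fails if it takes over 210 s, if anything falls off the work surface, if the arm or the gripper's body presses on something with over 40 N, if the wrist force passes 120 N, or if a joint passes its speed limit or range.

## Working session

There is one attempt and no reset: what is moved stays moved. The work goes in short steps, Python scripts to look and compute and a tool call to move; the robot and the scene stay as the last step left them, time stands still between calls to the robot, and variables do not carry over. Pictures are saved under pics/ and viewed, at most 14 in all, crops included, and the job is handed in when it is done.

Besides the shell and the picture viewer there is one more tool, called after "Call:" as name(argument=value, ...), one argument or row to a line, values as JSON. send_rows: Moves the arm, as the interface text tells. Its arguments: {"type":"object","properties":{"xyz":{"type":"array"},"rotation":{"type":"array"},"jaw":{"type":"array"},"newtons":{"type":"number"}},"required":["xyz","rotation","jaw"]}

```bash
mkdir -p pics; python3 - <<'E'
from cell import env
import cv2,numpy as np
for n in("top","side"):
    c=env.read_camera(n); cv2.imwrite(f"pics/{n}0.png",cv2.resize(c["image"],None,fx=1.5,fy=1.5,interpolation=cv2.INTER_CUBIC)); print(n,c["fx"],c["fy"],c["cx"],c["cy"],np.round(c["R"],4).tolist(),c["t"])
o=env.get_obs();print(o)
E
```

```text
top 431.4187652711027 431.4187652711027 256.98985378808106 191.3518265728936 [[0.0026, -1.0, -0.0047], [-0.9946, -0.0021, -0.1033], [0.1033, 0.005, -0.9946]] [0.00303276 0.48058837 1.36978587]
side 429.2928035001648 429.2928035001648 249.6606279432358 190.73869473056604 [[-0.9322, -0.3619, -0.0028], [-0.2571, 0.6675, -0.6989], [0.2548, -0.6508, -0.7153]] [0.4625927  0.24385111 1.33809435]
{'time_s': 0.1, 'qpos': array([77.92697158, 18.43500389, -4.01475481, 83.16886008,  1.29608754,
       78.54081225, -3.25910695]), 'joint_velocities': array([-0.05270928, -0.16454638, -0.04320145, -0.19785714, -0.11904143,
       -0.01044331, -0.08018687]), 'effort': array([-2.72259849e-04, -4.92572773e+01, -4.05872539e-01, -3.13400888e+01,
       -6.40078518e-02,  3.94184003e-02,  8.00581847e-05]), 'tool_pos': array([ 0.14481747, -0.63347105,  0.40376003]), 'tool_rot': array([-1.79900614e+02,  6.81364985e-03,  1.28830229e+01]), 'force': array([-0.27196615,  0.49891436, -1.01982322]), 'wrist_torque': array([-0.03831095, -0.02361554,  0.05388508]), 'grasp_force': 0.0, 'grip_width': 0.08717618845681757}
```

View pics/top0.png

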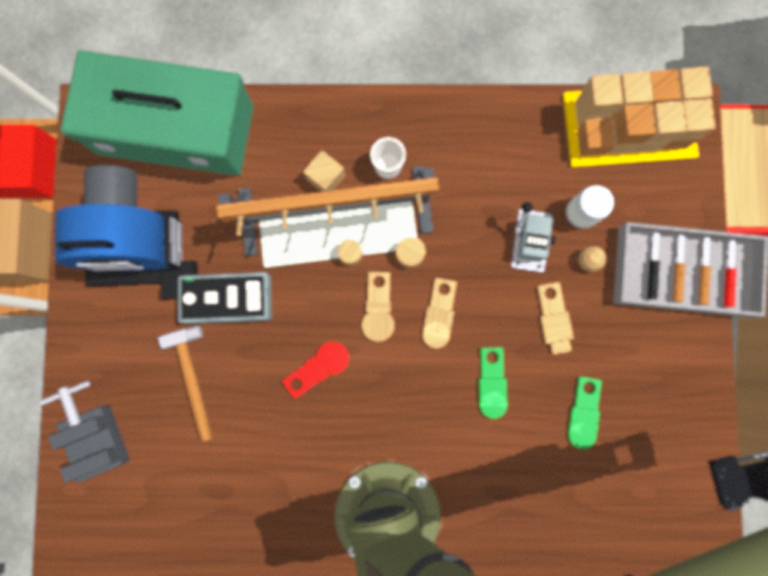

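View pics/side0.png

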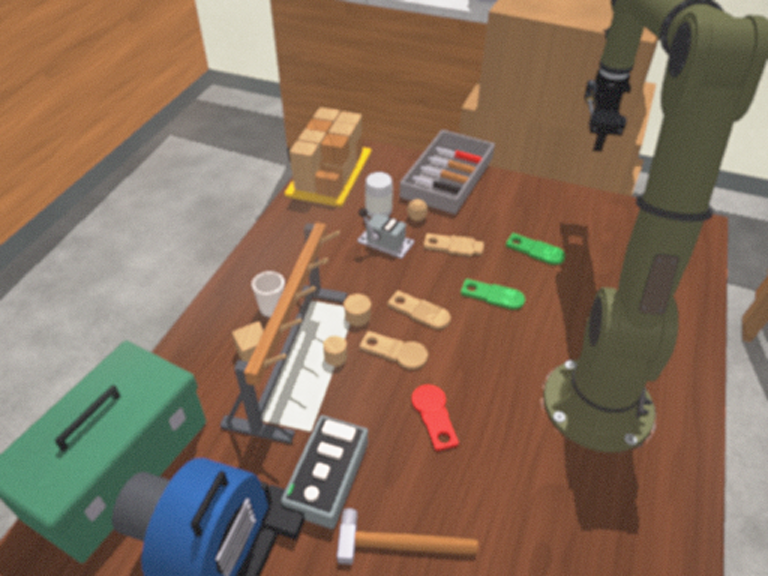

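The top view (1.5x) shows three tan boards: round b at about (378,305), slim c at (438,313) and e at (554,318). It also shows the rack at (325,200), counter at (535,240), keys at (190–252,297) and drums at (349,252) and (410,251). There are green and red look-alikes. The side view agrees. Next I'll measure these.

```bash
cat > h.py <<'E'
import numpy as np, cv2
from cell import env
from scipy.spatial.transform import Rotation as Ro
class Cam:
    def __init__(s,n):
        c=env.read_camera(n); s.__dict__.update(c); s.R=np.array(c["R"]); s.t=np.array(c["t"]); s.n=n
        s.K=np.array([[s.fx,0,s.cx],[0,s.fy,s.cy],[0,0,1]])
    def w(s,p,z):   # pixels (native) -> world at height z
        p=np.atleast_2d(p).astype(float); d=np.c_[p,np.ones(len(p))]@np.linalg.inv(s.K).T@s.R
        o=-s.R.T@s.t; return o+d*((z-o[2])/d[:,2])[:,None]
    def p(s,X):
        q=(np.atleast_2d(X)@s.R.T+s.t)@s.K.T; return q[:,:2]/q[:,2:]
def tan(im):
    h=cv2.cvtColor(im,cv2.COLOR_BGR2HSV); return cv2.inRange(h,(10,60,140),(25,190,255))
def boards(c):
    m=tan(c.image); cs,hi=cv2.findContours(m,cv2.RETR_CCOMP,cv2.CHAIN_APPROX_NONE); out=[]
    for i,k in enumerate(cs):
        if hi[0][i][3]>=0 or cv2.contourArea(k)<350: continue
        out.append((i,k,[cs[j] for j in range(len(cs)) if hi[0][j][3]==i and cv2.contourArea(cs[j])>6]))
    return out
E
python3 - <<'E'
from h import *
for n in("top","side"):
    c=Cam(n)
    for i,k,hs in boards(c):
        W=c.w(k[:,0],.012)[:,:2]; M=cv2.moments(W.astype(np.float32).reshape(-1,1,2)); ctr=np.array([M['m10'],M['m01']])/M['m00']
        r=cv2.minAreaRect(W.astype(np.float32))
        print(n,k[:,0].mean(0).round(),"ctr",ctr.round(4),"rect",np.round(r[0],4),np.round(r[1],3),round(r[2],1),[c.w(h[:,0].mean(0),.012)[0,:2].round(4) for h in hs])
c=Cam("top")
cv2.imwrite("pics/z1.png",cv2.resize(c.image[100:230,105:305],(800,520),interpolation=cv2.INTER_CUBIC))
c=Cam("side")
cv2.imwrite("pics/z2.png",cv2.resize(c.image[130:350,120:290],(618,600*4//3*1)[:2] if 0 else (464,600),interpolation=cv2.INTER_CUBIC))
E
```

```text
top [121. 381.] ctr [-0.114   0.4116] rect [-0.1118  0.431 ] [0.018 0.438] 0.2 []
top [ 81. 362.] ctr [-0.0581  0.5715] rect [-0.0575  0.5524] [0.033 0.377] 1.8 []
top [393. 354.] ctr [-0.0383 -0.4023] rect [-0.0343 -0.4211] [0.094 0.641] 0.2 [array([-0.0477, -0.3466]), array([-0.0475, -0.1852]), array([-0.0485, -0.2739]), array([-0.0477, -0.2032]), array([-0.0367, -0.4133]), array([-0.042 , -0.1688]), array([-0.0342, -0.4759]), array([-0.0252, -0.5105]), array([-0.0233, -0.4911]), array([-0.023 , -0.2375]), array([-0.0281, -0.1835])]
top [117. 341.] ctr [0.0028 0.452 ] rect [0.0039 0.4665] [0.062 0.442] 2.9 [array([0.0156, 0.4465])]
top [438. 308.] ctr [ 0.0977 -0.5853] rect [ 0.1031 -0.5638] [0.354 0.203] 88.3 [array([ 0.0097, -0.6231]), array([ 0.0096, -0.6029]), array([ 0.0373, -0.5765]), array([ 0.0521, -0.5834]), array([ 0.0317, -0.5155]), array([ 0.1815, -0.4863])]
top [446. 270.] ctr [ 0.2279 -0.6094] rect [ 0.2287 -0.5963] [0.05  0.286] 1.1 [array([ 0.2229, -0.6909]), array([ 0.2299, -0.6187]), array([ 0.232 , -0.6394]), array([ 0.2387, -0.7124]), array([ 0.2371, -0.6951]), 
[... 3751 characters left out ...]
([ 0.7889, -0.1994]), array([ 0.7146, -0.229 ]), array([ 0.787 , -0.2132]), array([ 0.8229, -0.2004]), array([ 0.8412, -0.1845]), array([ 0.8089, -0.2355]), array([ 0.8131, -0.2061]), array([ 0.7456, -0.2803]), array([ 0.8171, -0.2592]), array([ 0.8326, -0.2637]), array([ 0.7251, -0.3116]), array([ 0.7422, -0.3117]), array([ 0.7983, -0.2707]), array([ 0.772 , -0.3426]), array([ 0.7261, -0.3646]), array([ 0.9155, -0.4131]), array([ 0.9016, -0.5448]), array([ 0.6807, -0.671 ]), array([ 0.7723, -0.5398]), array([ 0.8427, -0.5493])]
side [369.   8.] ctr [ 0.413  -1.8989] rect [ 0.4409 -1.9385] [0.339 0.483] 86.2 []
side [51. 60.] ctr [ 1.9408 -0.8387] rect [ 1.8157 -0.8167] [0.773 1.691] 43.4 []
```

View pics/z1.png

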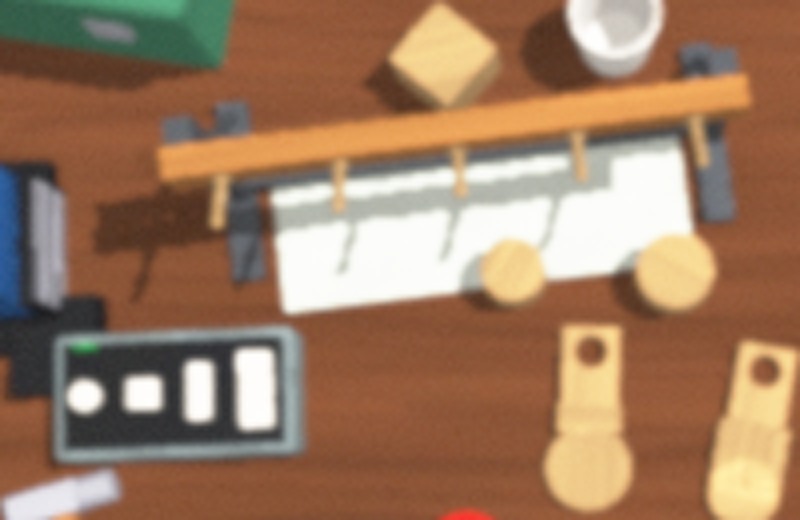

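View pics/z2.png

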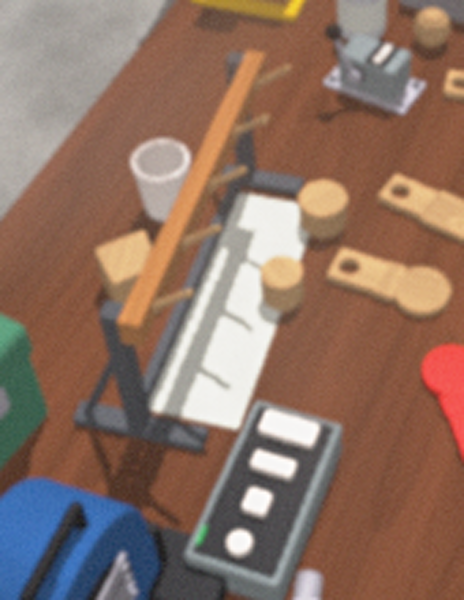

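Crop z1 (top x4) shows the five peg tips at (218,226), (340,209), (461,194), (581,178) and (702,162), and the keys at (85,396), (143,393), (199,390) and (255,388). Crop z2 (side x2.73) has the same tips at (190,294), (218,229), (244,172), (268,119) and (288,69). I'll fit the rack, blower and boards from these.

```bash
cat > fit.py <<'E'
from h import *
from scipy.optimize import least_squares
T=Cam("top");S=Cam("side")
def fit(pts,tp,sp,x0):
    pts=np.array(pts)
    def f(v):
        R=Ro.from_euler('z',v[2]).as_matrix(); X=pts@R.T+[v[0],v[1],0]; r=[]
        if tp is not None:r.append(T.p(X)-tp)
        if sp is not None:r.append(S.p(X)-sp)
        return np.concatenate(r).ravel()
    s=least_squares(f,x0); return s.x,s.fun.reshape(-1,2).round(1)
if __name__=="__main__":
    y=np.array([170,85,0,-85,-170])/1e3
    tips=np.c_[0*y-.0421,y,0*y+.2354]
    tp=np.array([(218,226),(340,209),(461,194),(581,178),(702,162)])/4+[105,100]
    sp=np.array([(190,294),(218,229),(244,172),(268,119),(288,69)])/2.728+[120,130]
    for a,b in((tp,sp),(tp,None),(None,sp)):
        v,r=fit(tips,a,b,[.75,.1,.1]); print("rack",v[:2].round(4),np.degrees(v[2]).round(2),r.tolist() if a is tp and b is sp else '')
    k=np.array([(0,.068,.062),(0,.022,.062),(0,-.022,.062),(0,-.067,.062)])
    tp=np.array([(85,396),(143,393),(199,390),(255,388)])/4+[105,100]
    sp=np.array([(239,543),(257,500),(274,463),(289,426)])/2.728+[120,130]
    v,r=fit(k,tp,sp,[.5,.35,0]); print("blower",v[:2].round(4),np.degrees(v[2]).round(2),r.tolist())
    hsv=cv2.cvtColor(T.image,cv2.COLOR_BGR2HSV)
    for p in((252,218),(252,195),(291,205),(290,225),(369,214),(369,230),(320,230),(230,260),(330,190)): print(p,hsv[p[1],p[0]])
E
python3 fit.py
```

```text
rack [0.6199 0.1134] 7.45 [[-1.2, -0.3], [-1.2, 0.0], [-1.0, -0.1], [-0.6, 0.1], [-0.4, 0.2], [0.6, -1.1], [0.5, -0.9], [0.3, -1.3], [-0.1, -1.4], [0.3, -0.9]]
rack [0.6198 0.1112] 7.71 
rack [0.6188 0.1176] 7.2 
blower [0.4552 0.3499] 2.68 [[-0.9, -0.1], [-0.8, -0.0], [-0.8, 0.1], [-0.5, -0.0], [0.4, -1.2], [0.3, -0.5], [-0.1, -0.6], [0.2, -0.3]]
(252, 218) [ 19 110 239]
(252, 195) [ 21 101 247]
(291, 205) [ 19 109 240]
(290, 225) [ 22  98 250]
(369, 214) [ 21 101 247]
(369, 230) [ 20 106 243]
(320, 230) [ 12 148 138]
(230, 260) [ 11 154 131]
(330, 190) [ 11 162 145]
```

```bash
cat > bd.py <<'E'
from h import *
def find(c):
    h=cv2.cvtColor(c.image,cv2.COLOR_BGR2HSV); m=cv2.inRange(h,(15,60,185),(28,140,255))
    cs,hi=cv2.findContours(m,cv2.RETR_CCOMP,cv2.CHAIN_APPROX_NONE)
    for i,k in enumerate(cs):
        if hi[0][i][3]>=0 or not 300<cv2.contourArea(k)<3000: continue
        hs=[cs[j] for j in range(len(cs)) if hi[0][j][3]==i]
        W=c.w(k[:,0],.012)[:,:2].astype(np.float32); r=cv2.minAreaRect(W)
        if not hs or not .12<max(r[1])<.18: continue
        h=c.w(max(hs,key=cv2.contourArea)[:,0].mean(0),.012)[0,:2]
        e=np.array(r[0]); M=cv2.moments(W.reshape(-1,1,2)); g=np.array([M['m10'],M['m01']])/M['m00']
        d=h-g; d/=np.linalg.norm(d)
        print(c.n,"hole",h.round(4),"rect",e.round(4),np.round(r[1],3),"yaw(hole-centroid)",np.degrees(np.arctan2(d[1],d[0])).round(1),"rect ang",round(r[2],1),"dist hole-rect",np.linalg.norm(h-e).round(3))
if __name__=="__main__":
    for n in("top","side"): find(Cam(n))
E
python3 bd.py
```

```text
top hole [ 0.4707 -0.3525] rect [ 0.4165 -0.3622] [0.151 0.061] yaw(hole-centroid) 10.0 rect ang 9.8 dist hole-rect 0.055
top hole [ 0.4792 -0.1221] rect [ 0.4259 -0.1126] [0.059 0.15 ] yaw(hole-centroid) -10.1 rect ang 79.7 dist hole-rect 0.054
top hole [0.4957 0.0194] rect [0.4409 0.0219] [0.15  0.068] yaw(hole-centroid) -1.6 rect ang 0.1 dist hole-rect 0.055
top hole [ 0.9517 -0.5236] rect [ 0.9314 -0.5258] [0.074 0.135] yaw(hole-centroid) 7.4 rect ang 4.4 dist hole-rect 0.02
side hole [0.4951 0.0221] rect [0.4411 0.0266] [0.147 0.067] yaw(hole-centroid) -1.5 rect ang 2.5 dist hole-rect 0.054
side hole [ 0.4797 -0.1179] rect [ 0.4269 -0.1107] [0.056 0.15 ] yaw(hole-centroid) -8.1 rect ang 79.7 dist hole-rect 0.053
```

```bash
cat > plan.py <<'E'
import sys
from h import *
from scipy.linalg import expm,logm
def mat(p,rpy):
    T=np.eye(4);T[:3,:3]=Ro.from_euler('xyz',rpy,degrees=True).as_matrix();T[:3,3]=p;return T
def cur():
    o=env.get_obs();return mat(o["tool_pos"],o["tool_rot"])
def seg(A,B,step=.035,turn=.11):
    D=np.linalg.inv(A)@B; X=np.real(logm(D))
    n=max(1,int(np.ceil(max(np.linalg.norm(X[:3,3])/step,np.linalg.norm(Ro.from_matrix(D[:3,:3]).as_rotvec())/turn))))
    d=expm(X/n); print(n,"x",d[:3,3].round(4).tolist(),Ro.from_matrix(d[:3,:3]).as_rotvec().round(4).tolist())
def go(*W,**k):   # W: (x,y,z,roll,pitch,yaw) TCP goals
    A=cur()
    for w in W:
        B=mat(w[:3],w[3:]); seg(A,B,**k); A=B
RK=mat([.620,.1135,0],[0,0,7.5])
def peg(i,s,dz=0,t=40,hx=.035,hy=0,depth=.179):
    """TCP goal putting the held hole centre s m along peg i from its root, dz above"""
    c,sn=np.cos(np.radians(40)),np.sin(np.radians(40))
    h=(RK@np.array([-s*c,(i-3)*.085,.2+s*sn+dz,1]))[:3]
    R=Ro.from_euler('xyz',[180,-t,7.5],degrees=True).as_matrix()
    return (*(h-R@[hx,hy,depth]),180,-t,7.5)
if __name__=="__main__": print(cur()); 
E
python3 - <<'E'
from plan import *
go((.437,-.358,.30,180,0,10),(.437,-.358,.186,180,0,10))
for i in(1,3,5):
    for s in(.075,.028): print(i,np.round(peg(i,s),3))
E
```

```text
12 x [0.0285, -0.0176, 0.0087] [0.0, 0.0, 0.0042]
4 x [0.0, -0.0, 0.0285] [-0.0, -0.0, 0.0]
1 [ 4.45e-01 -8.10e-02  3.63e-01  1.80e+02 -4.00e+01  7.50e+00]
1 [ 4.80e-01 -7.60e-02  3.33e-01  1.80e+02 -4.00e+01  7.50e+00]
3 [ 4.22e-01  8.70e-02  3.63e-01  1.80e+02 -4.00e+01  7.50e+00]
3 [ 4.58e-01  9.20e-02  3.33e-01  1.80e+02 -4.00e+01  7.50e+00]
5 [  0.4     0.256   0.363 180.    -40.      7.5  ]
5 [  0.436   0.261   0.333 180.    -40.      7.5  ]
```

Call:
send_rows(
  xyz=[
    [0.0285,-0.0176,0.0087],
    [0.0285,-0.0176,0.0087],
    [0.0285,-0.0176,0.0087],
    [0.0285,-0.0176,0.0087],
    [0.0285,-0.0176,0.0087],
    [0.0285,-0.0176,0.0087],
    [0.0285,-0.0176,0.0087],
    [0.0285,-0.0176,0.0087],
    [0.0285,-0.0176,0.0087],
    [0.0285,-0.0176,0.0087],
    [0.0285,-0.0176,0.0087],
    [0.0285,-0.0176,0.0087],
    [0,0,0.02],
    [0,0,0.02],
    [0,0,0.02],
    [0,0,0],
    [0,0,0],
  ],
  rotation=[
    [0,0,0.0042],
    [0,0,0.0042],
    [0,0,0.0042],
    [0,0,0.0042],
    [0,0,0.0042],
    [0,0,0.0042],
    [0,0,0.0042],
    [0,0,0.0042],
    [0,0,0.0042],
    [0,0,0.0042],
    [0,0,0.0042],
    [0,0,0.0042],
    [0,0,0],
    [0,0,0],
    [0,0,0],
    [0,0,0],
    [0,0,0],
  ],
  jaw=[1,1,1,1,1,1,1,1,1,1,1,1,1,1,1,1,1],
  newtons=30,
)

```text
time_s: 2.2
tool_pos: [0.4376, -0.3583, 0.2406]
tool_rot: [-180.0, 0.0, 10.0]
force: [-0.4, -0.0, 0.4]
grip_width: 0.0871
grasp_force: 0.0
```

Call:
send_rows(
  xyz=[
    [0,0,0.02],
    [0,0,0.02],
    [0,0,0.01],
    [0,0,0.005],
    [0,0,0],
    [0,0,0],
    [0,0,0],
    [0,0,0],
    [0,0,0],
    [0,0,0],
    [0,0,0],
  ],
  rotation=[
    [0,0,0],
    [0,0,0],
    [0,0,0],
    [0,0,0],
    [0,0,0],
    [0,0,0],
    [0,0,0],
    [0,0,0],
    [0,0,0],
    [0,0,0],
    [0,0,0],
  ],
  jaw=[1,1,1,1,1,0,0,0,0,0,0],
  newtons=30,
)

```text
time_s: 3.3
tool_pos: [0.4376, -0.3583, 0.1854]
tool_rot: [180.0, -0.0, 10.0]
force: [-0.3, -0.4, -0.3]
grip_width: 0.0472
grasp_force: 0.1
```

Call:
send_rows(
  xyz=[
    [0,0,0],
    [0,0,0],
    [0,0,0],
    [0,0,-0.01],
    [0,0,-0.03],
    [0,0,-0.04],
    [0,0,-0.04],
    [0,0,-0.03],
    [0,0,0],
    [0,0,0],
  ],
  rotation=[
    [0,0,0],
    [0,0,0],
    [0,0,0],
    [0,0,0],
    [0,0,0],
    [0,0,0],
    [0,0,0],
    [0,0,0],
    [0,0,0],
    [0,0,0],
  ],
  jaw=[0,0,0,0,0,0,0,0,0,0],
)

```text
time_s: 4.3
tool_pos: [0.4376, -0.3583, 0.3363]
tool_rot: [179.9, -0.0, 10.0]
force: [-0.9, 0.9, -1.3]
grip_width: 0.0455
grasp_force: 30.0
```

```bash
python3 - <<'E'
from plan import *
go(peg(1,.085,hx=.0335),peg(1,.03,hx=.0335),step=.03)
E
```

```text
10 x [0.0053, -0.0273, -0.002] [-0.0014, 0.0697, 0.0042]
2 x [0.0048, 0.0, 0.0271] [0.0, -0.0, -0.0]
```

Call:
send_rows(
  xyz=[
    [0.0053,-0.0273,-0.002],
    [0.0053,-0.0273,-0.002],
    [0.0053,-0.0273,-0.002],
    [0.0053,-0.0273,-0.002],
    [0.0053,-0.0273,-0.002],
    [0.0053,-0.0273,-0.002],
    [0.0053,-0.0273,-0.002],
    [0.0053,-0.0273,-0.002],
    [0.0053,-0.0273,-0.002],
    [0.0053,-0.0273,-0.002],
    [0,0,0],
    [0,0,0],
  ],
  rotation=[
    [-0.0014,0.0697,0.0042],
    [-0.0014,0.0697,0.0042],
    [-0.0014,0.0697,0.0042],
    [-0.0014,0.0697,0.0042],
    [-0.0014,0.0697,0.0042],
    [-0.0014,0.0697,0.0042],
    [-0.0014,0.0697,0.0042],
    [-0.0014,0.0697,0.0042],
    [-0.0014,0.0697,0.0042],
    [-0.0014,0.0697,0.0042],
    [0,0,0],
    [0,0,0],
  ],
  jaw=[0,0,0,0,0,0,0,0,0,0,0,0],
)

```text
time_s: 5.5
tool_pos: [0.44, -0.0967, 0.3658]
tool_rot: [179.8, -37.5, 7.9]
force: [-0.4, -0.3, -1.5]
grip_width: 0.0456
grasp_force: 30.0
```

```bash
python3 - <<'E'
from plan import *
go(peg(1,.085,hx=.0335),peg(1,.03,hx=.0335),step=.03)
a=Cam("top").image[95:245,230:350];b=Cam("side").image[110:260,180:300]
cv2.imwrite("pics/p1.png",cv2.resize(np.hstack([a,b]),(800,500),interpolation=cv2.INTER_CUBIC))
E
```

```text
1 x [0.0028, -0.0149, -0.0034] [-0.0002, 0.0429, 0.0049]
2 x [0.0048, 0.0, 0.0271] [0.0, -0.0, -0.0]
```

View pics/p1.png

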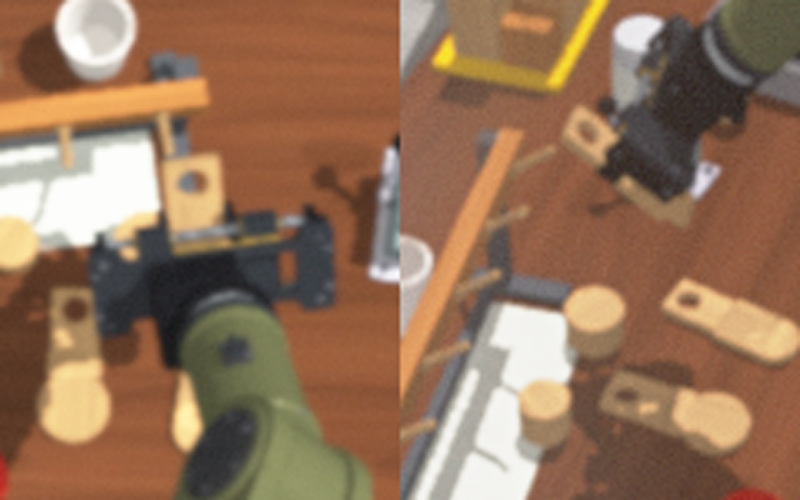

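The board is held at the handle, with its hole up near peg 1. In p1 the hole centre is at (192,181) in the top half and (586,130) in the side half. The TCP stopped 15 mm short in y. I'll compare the hole pixels with the predicted ones.

```bash
python3 - <<'E'
from plan import *
A=cur(); h=(A@[.0335,0,.179-.006,1])[:3]; print("hole pred",h.round(4))
T=Cam("top");S=Cam("side")
print(T.p(h),"meas",[287.6,149.3]); print(S.p(h),"meas",[235.8,149])
tip=(RK@[-.0421,-.17,.2354,1])[:3]
print(T.p(tip),"tip meas",[105+702/4,100+162/4],S.p(tip),[120+288/2.728,130+69/2.728])
E
```

```text
hole pred [ 0.5711 -0.0819  0.2496]
[[288.13418655 150.03041457]] meas [287.6, 149.3]
[[236.76445041 149.0073659 ]] meas [235.8, 149]
[[280.0491158  140.60562691]] tip meas [280.5, 140.5] [[225.74244684 154.36168337]] [225.57184750733137, 155.2932551319648]
```

Call:
send_rows(
  xyz=[
    [0.0028,-0.0149,-0.0034],
    [0,0,0],
    [0,0,0],
  ],
  rotation=[
    [0,0.0429,0.0049],
    [0,0,0],
    [0,0,0],
  ],
  jaw=[0,0,0],
)

```text
time_s: 6.0
tool_pos: [0.4431, -0.0863, 0.3693]
tool_rot: [180.0, -39.6, 7.5]
force: [-0.3, 0.2, -1.5]
grip_width: 0.0459
grasp_force: 30.0
```

```bash
python3 - <<'E'
from plan import *
print(np.round(peg(1,.085,hx=.0335),4))
go(peg(1,.085,hx=.0335),peg(1,.03,hx=.0335),step=.02)
E
```

```text
[ 4.381e-01 -8.190e-02  3.702e-01  1.800e+02 -4.000e+01  7.500e+00]
1 x [-0.0027, -0.005, -0.0035] [0.0005, 0.0063, -0.0001]
3 x [0.0032, 0.0, 0.0181] [0.0, -0.0, -0.0]
```

Call:
send_rows(
  xyz=[
    [-0.0027,-0.004,-0.0035],
    [0,0,0],
    [0.0032,0,0.0181],
    [0.0032,0,0.0181],
    [0.0032,0,0.0181],
    [0,0,0],
    [0,0,0],
  ],
  rotation=[
    [0,0.0063,0],
    [0,0,0],
    [0,0,0],
    [0,0,0],
    [0,0,0],
    [0,0,0],
    [0,0,0],
  ],
  jaw=[0,0,0,0,0,0,0],
)

```text
time_s: 6.7
tool_pos: [0.4847, -0.0795, 0.3331]
tool_rot: [-179.9, -39.9, 7.4]
force: [0.4, 0.1, -0.6]
grip_width: 0.0454
grasp_force: 30.0
```

```bash
python3 - <<'E'
from plan import *
print(np.round(peg(1,.03,hx=.0335),4))
a=Cam("top").image[95:245,230:350];b=Cam("side").image[110:260,180:300]
cv2.imwrite("pics/p2.png",cv2.resize(np.hstack([a,b]),(800,500),interpolation=cv2.INTER_CUBIC))
E
```

```text
[ 4.799e-01 -7.640e-02  3.349e-01  1.800e+02 -4.000e+01  7.500e+00]
```

View pics/p2.png

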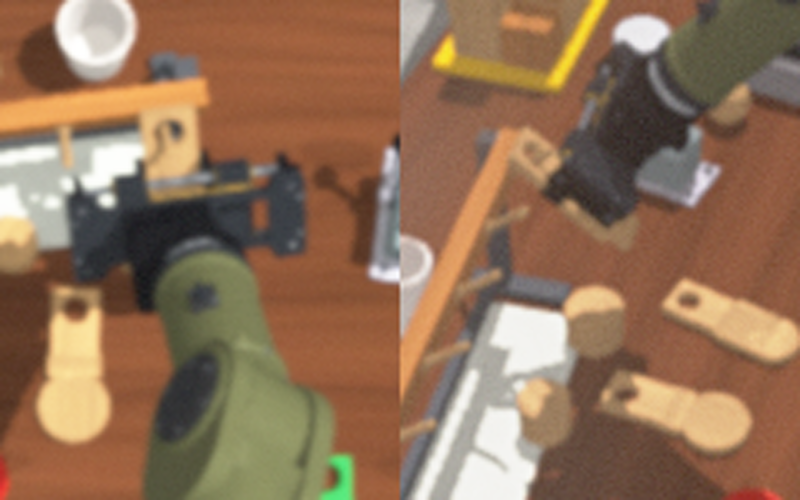

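The peg shows inside the hole in both halves of p2 (around (168,130) in the top half), so I'm releasing and backing off along the tool axis.

Call:
send_rows(
  xyz=[
    [0,0,0],
    [0,0,0],
    [0,0,0],
    [0,0,0],
    [0,0,0],
    [0,0,0],
    [0,0,-0.01],
    [0,0,-0.02],
    [0,0,-0.03],
    [0,0,-0.03],
    [0,0,0],
    [0,0,0],
  ],
  rotation=[
    [0,0,0],
    [0,0,0],
    [0,0,0],
    [0,0,0],
    [0,0,0],
    [0,0,0],
    [0,0,0],
    [0,0,0],
    [0,0,0],
    [0,0,0],
    [0,0,0],
    [0,0,0],
  ],
  jaw=[1,1,1,1,1,1,1,1,1,1,1,1],
)

```text
time_s: 8.0
tool_pos: [0.4481, -0.0923, 0.3912]
tool_rot: [-179.3, -39.2, 7.2]
force: [0.5, 0.8, -1.3]
grip_width: 0.0871
grasp_force: 0.0
```

```bash
python3 bd.py; python3 - <<'E'
from plan import *
a=Cam("top").image[95:245,230:350];b=Cam("side").image[110:260,180:300]
cv2.imwrite("pics/p3.png",cv2.resize(np.hstack([a,b]),(800,500),interpolation=cv2.INTER_CUBIC))
E
```

```text
side hole [ 0.4796 -0.1186] rect [ 0.4264 -0.112 ] [0.056 0.148] yaw(hole-centroid) -9.1 rect ang 76.6 dist hole-rect 0.054
```

View pics/p3.png

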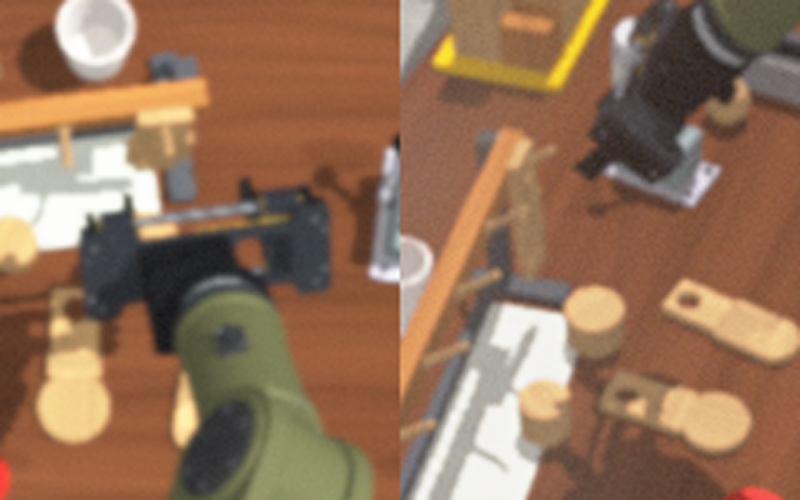

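Board e hangs on peg 1. Board c is next.

```bash
python3 - <<'E'
from plan import *
go((.445,-.114,.30,180,0,-9),(.445,-.114,.185,180,0,-9),step=.03,turn=.08)
E
```

```text
10 x [-0.0037, 0.0028, 0.0084] [-0.0111, -0.0677, 0.028]
4 x [-0.0, -0.0, 0.0288] [-0.0, 0.0, 0.0]
```

Call:
send_rows(
  xyz=[
    [-0.0037,0.0028,0.0084],
    [-0.0037,0.0028,0.0084],
    [-0.0037,0.0028,0.0084],
    [-0.0037,0.0028,0.0084],
    [-0.0037,0.0028,0.0084],
    [-0.0037,0.0028,0.0084],
    [-0.0037,0.0028,0.0084],
    [-0.0037,0.0028,0.0084],
    [-0.0037,0.0028,0.0084],
    [-0.0037,0.0028,0.0084],
    [0,0,0],
    [0,0,0],
    [0,0,0],
  ],
  rotation=[
    [-0.0111,-0.0677,0.028],
    [-0.0111,-0.0677,0.028],
    [-0.0111,-0.0677,0.028],
    [-0.0111,-0.0677,0.028],
    [-0.0111,-0.0677,0.028],
    [-0.0111,-0.0677,0.028],
    [-0.0111,-0.0677,0.028],
    [-0.0111,-0.0677,0.028],
    [-0.0111,-0.0677,0.028],
    [-0.0111,-0.0677,0.028],
    [0,0,0],
    [0,0,0],
    [0,0,0],
  ],
  jaw=[1,1,1,1,1,1,1,1,1,1,1,1,1],
)

```text
time_s: 9.5
tool_pos: [0.4453, -0.1149, 0.3008]
tool_rot: [-180.0, -0.1, -9.0]
force: [0.2, 0.3, 0.8]
grip_width: 0.0871
grasp_force: 0.0
```

```bash
python3 - <<'E'
from plan import *
go((.445,-.114,.185,180,0,-9),step=.03,turn=.08)
E
python3 bd.py
```

```text
4 x [-0.0002, -0.0002, 0.029] [-0.0, -0.0006, -0.0001]
top hole [ 0.9272 -0.5261] rect [ 0.9315 -0.5293] [0.075 0.143] yaw(hole-centroid) -178.5 rect ang 4.4 dist hole-rect 0.005
```

Call:
send_rows(
  xyz=[
    [0,0,0.03],
    [0,0,0.03],
    [0,0,0.03],
    [0,0,0.02],
    [0,0,0.006],
    [0,0,0],
    [0,0,0],
    [0,0,0],
    [0,0,0],
    [0,0,0],
    [0,0,0],
    [0,0,0],
    [0,0,0],
    [0,0,0],
  ],
  rotation=[
    [0,0,0],
    [0,0,0],
    [0,0,0],
    [0,0,0],
    [0,0,0],
    [0,0,0],
    [0,0,0],
    [0,0,0],
    [0,0,0],
    [0,0,0],
    [0,0,0],
    [0,0,0],
    [0,0,0],
    [0,0,0],
  ],
  jaw=[1,1,1,1,1,1,0,0,0,0,0,0,0,0],
)

```text
time_s: 11.0
tool_pos: [0.4453, -0.1156, 0.1846]
tool_rot: [-180.0, -0.1, -9.1]
force: [0.3, 0.2, 1.7]
grip_width: 0.0458
grasp_force: 45.8
```

Call:
send_rows(
  xyz=[
    [0,0,-0.01],
    [0,0,-0.03],
    [0,0,-0.04],
    [0,0,-0.04],
    [0,0,-0.03],
    [0,0,0],
    [0,0,0],
  ],
  rotation=[
    [0,0,0],
    [0,0,0],
    [0,0,0],
    [0,0,0],
    [0,0,0],
    [0,0,0],
    [0,0,0],
  ],
  jaw=[0,0,0,0,0,0,0],
)

```text
time_s: 11.7
tool_pos: [0.4448, -0.1155, 0.3349]
tool_rot: [180.0, -0.1, -9.1]
force: [-0.6, -0.5, -1.9]
grip_width: 0.0455
grasp_force: 45.7
```

```bash
python3 - <<'E'
from plan import *
print(np.round(peg(3,.085,hx=.0345),4))
go(peg(3,.085,hx=.0345),step=.03,turn=.075)
E
```

```text
[ 4.152e-01  8.650e-02  3.696e-01  1.800e+02 -4.000e+01  7.500e+00]
11 x [-0.0022, -0.0184, -0.0038] [0.0093, 0.0629, -0.0253]
```

Call:
send_rows(
  xyz=[
    [-0.0022,-0.0184,-0.0038],
    [-0.0022,-0.0184,-0.0038],
    [-0.0022,-0.0184,-0.0038],
    [-0.0022,-0.0184,-0.0038],
    [-0.0022,-0.0184,-0.0038],
    [-0.0022,-0.0184,-0.0038],
    [-0.0022,-0.0184,-0.0038],
    [-0.0022,-0.0184,-0.0038],
    [-0.0022,-0.0184,-0.0038],
    [-0.0022,-0.0184,-0.0038],
    [-0.0022,-0.0184,-0.0038],
    [0,0,0],
    [0,0,0],
    [0,0,0],
    [0,0,0],
  ],
  rotation=[
    [0.0093,0.0629,-0.0253],
    [0.0093,0.0629,-0.0253],
    [0.0093,0.0629,-0.0253],
    [0.0093,0.0629,-0.0253],
    [0.0093,0.0629,-0.0253],
    [0.0093,0.0629,-0.0253],
    [0.0093,0.0629,-0.0253],
    [0.0093,0.0629,-0.0253],
    [0.0093,0.0629,-0.0253],
    [0.0093,0.0629,-0.0253],
    [0.0093,0.0629,-0.0253],
    [0,0,0],
    [0,0,0],
    [0,0,0],
    [0,0,0],
  ],
  jaw=[0,0,0,0,0,0,0,0,0,0,0,0,0,0,0],
)

```text
time_s: 13.2
tool_pos: [0.4432, 0.066, 0.3627]
tool_rot: [-179.8, -35.1, 5.4]
force: [0.0, 0.6, -1.8]
grip_width: 0.0457
grasp_force: 36.2
```

```bash
python3 - <<'E'
from plan import *
go(peg(3,.085,hx=.0345),peg(3,.03,hx=.0345),step=.02,turn=.075)
E
```

```text
2 x [-0.0083, -0.0117, -0.0104] [0.01, 0.0424, -0.0148]
3 x [0.0032, -0.0, 0.0181] [0.0, -0.0, -0.0]
```

Call:
send_rows(
  xyz=[
    [-0.0083,-0.0117,-0.0104],
    [-0.0083,-0.0117,-0.0104],
    [0,0,0],
    [0,0,0],
  ],
  rotation=[
    [0.01,0.0424,-0.0148],
    [0.01,0.0424,-0.0148],
    [0,0,0],
    [0,0,0],
  ],
  jaw=[0,0,0,0],
)

```text
time_s: 13.6
tool_pos: [0.4443, 0.0938, 0.3604]
tool_rot: [179.8, -39.2, 7.6]
force: [-0.7, -0.1, -1.7]
grip_width: 0.0453
grasp_force: 36.2
```

```bash
python3 - <<'E'
from plan import *
print(env.get_obs()["qpos"])
go(peg(3,.085,hx=.0345),peg(3,.03,hx=.0345),step=.02,turn=.075)
A=cur(); h=(A@[.0345,0,.179,1])[:3]; print("hole pred in rack frame",(np.linalg.inv(RK)@[*h,1]).round(4))
E
```

```text
[  -7.09393059  -17.22602167   -9.25134807  129.00472445    6.69688597
   29.45568057 -104.04588973]
2 x [-0.0086, 0.0017, -0.013] [0.0009, 0.0073, 0.0006]
3 x [0.0032, -0.0, 0.0181] [0.0, -0.0, -0.0]
hole pred in rack frame [-0.037   0.0031  0.2434  1.    ]
```

```bash
python3 - <<'E'
from plan import *
k=dict(hx=.0345,t=32)
print(np.round(peg(3,.072,**k),4))
go(peg(3,.072,**k),peg(3,.03,**k),step=.02,turn=.075)
E
```

```text
[ 4.423e-01  9.010e-02  3.798e-01  1.800e+02 -3.200e+01  7.500e+00]
2 x [0.0049, 0.0017, -0.0085] [0.0009, -0.0626, 0.0005]
3 x [0.0043, -0.0, 0.0133] [0.0, 0.0, -0.0]
```

Call:
send_rows(
  xyz=[
    [0.0049,0.0017,-0.0085],
    [0.0049,0.0017,-0.0085],
    [0,0,0],
    [0,0,0],
  ],
  rotation=[
    [0.0009,-0.0626,0.0005],
    [0.0009,-0.0626,0.0005],
    [0,0,0],
    [0,0,0],
  ],
  jaw=[0,0,0,0],
)

```text
time_s: 14.0
tool_pos: [0.4425, 0.0903, 0.3801]
tool_rot: [-180.0, -32.2, 7.5]
force: [-0.3, -0.0, -0.8]
grip_width: 0.0456
grasp_force: 36.2
```

```bash
python3 - <<'E'
from plan import *
k=dict(hx=.0345,t=32)
print(env.get_obs()["qpos"])
go(peg(3,.072,**k),peg(3,.03,**k),step=.02,turn=.075)
A=cur(); h=(A@[.0345,0,.179,1])[:3]; print("hole pred in rack frame",(np.linalg.inv(RK)@[*h,1]).round(4))
E
```

```text
[  -8.56702656  -16.67726136   -7.03235501  124.74800751    3.75195849
   40.01206598 -100.57975648]
1 x [-0.0004, 0.0002, 0.0001] [-0.0004, -0.0027, -0.0003]
3 x [0.0043, -0.0, 0.0133] [0.0, 0.0, -0.0]
hole pred in rack frame [-5.450e-02  2.000e-04  2.469e-01  1.000e+00]
```

Call:
send_rows(
  xyz=[
    [0,0.001,0],
    [0.0043,0,0.0133],
    [0.0043,0,0.0133],
    [0.0043,0,0.0133],
    [0,0,0],
    [0,0,0],
  ],
  rotation=[
    [0,0,0],
    [0,0,0],
    [0,0,0],
    [0,0,0],
    [0,0,0],
    [0,0,0],
  ],
  jaw=[0,0,0,0,0,0],
)

```text
time_s: 14.6
tool_pos: [0.4738, 0.0941, 0.3524]
tool_rot: [-180.0, -32.0, 7.6]
force: [0.5, 0.3, -0.7]
grip_width: 0.0459
grasp_force: 36.2
```

```bash
python3 - <<'E'
from plan import *
A=cur(); h=(A@[.0345,0,.179,1])[:3]; print("hole pred in rack frame",(np.linalg.inv(RK)@[*h,1]).round(4))
a=Cam("top").image[85:235,170:290];b=Cam("side").image[130:280,150:270]
cv2.imwrite("pics/p4.png",cv2.resize(np.hstack([a,b]),(800,500),interpolation=cv2.INTER_CUBIC))
E
```

```text
hole pred in rack frame [-0.0234  0.      0.2189  1.    ]
```

View pics/p4.png

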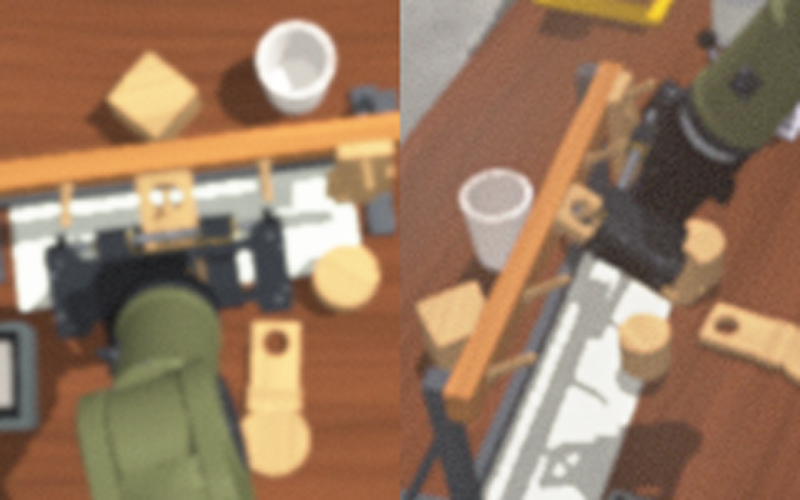

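The peg passes through the hole of board c at (167,195) in the top half, so I'm releasing.

Call:
send_rows(
  xyz=[
    [0,0,0],
    [0,0,0],
    [0,0,0],
    [0,0,0],
    [0,0,0],
    [0,0,0],
    [0,0,-0.01],
    [0,0,-0.02],
    [0.0106,0,-0.017],
    [0.0106,0,-0.017],
    [0,0,0],
    [0,0,0],
  ],
  rotation=[
    [0,0,0],
    [0,0,0],
    [0,0,0],
    [0,0,0],
    [0,0,0],
    [0,0,0],
    [0,0,0],
    [0,0,0],
    [0,0,0],
    [0,0,0],
    [0,0,0],
    [0,0,0],
  ],
  jaw=[1,1,1,1,1,1,1,1,1,1,1,1],
)

```text
time_s: 15.9
tool_pos: [0.458, 0.0921, 0.4189]
tool_rot: [-180.0, -32.1, 7.6]
force: [-0.7, -0.5, -0.3]
grip_width: 0.0869
grasp_force: 0.0
```

```bash
python3 bd.py; python3 - <<'E'
from plan import *
go((.461,.0215,.30,180,0,-1.5),step=.03,turn=.08)
a=Cam("top").image[85:235,170:290];b=Cam("side").image[130:280,150:270]
cv2.imwrite("pics/p5.png",cv2.resize(np.hstack([a,b]),(800,500),interpolation=cv2.INTER_CUBIC))
E
```

```text
top hole [0.4945 0.0204] rect [0.4409 0.0219] [0.15  0.068] yaw(hole-centroid) -0.5 rect ang 0.1 dist hole-rect 0.054
side hole [0.4952 0.0226] rect [0.4412 0.0253] [0.147 0.067] yaw(hole-centroid) -1.1 rect ang 0.7 dist hole-rect 0.054
8 x [-0.0047, 0.009, 0.014] [-0.0055, -0.0696, 0.0193]
```

View pics/p5.png

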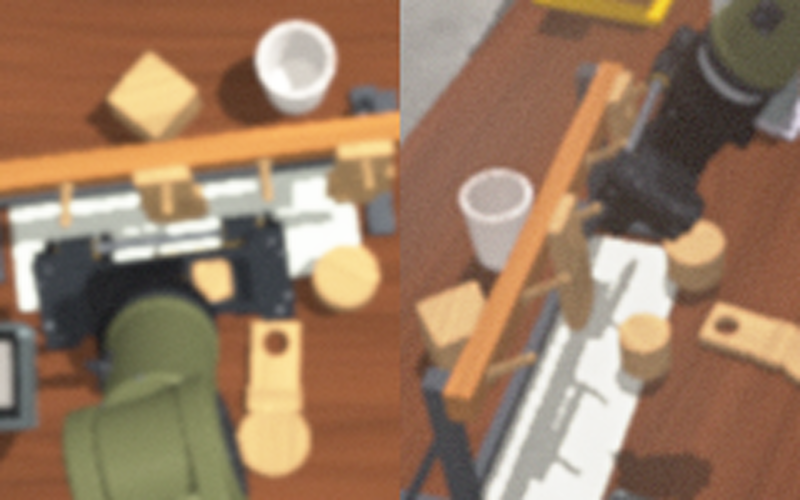

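Board c hangs on peg 3. Board b has not moved, so I'm picking it next.

Call:
send_rows(
  xyz=[
    [-0.0047,0.009,0.014],
    [-0.0047,0.009,0.014],
    [-0.0047,0.009,0.014],
    [-0.0047,0.009,0.014],
    [-0.0047,0.009,0.014],
    [-0.0047,0.009,0.014],
    [-0.0047,0.009,0.014],
    [-0.0047,0.009,0.014],
    [0,0,0],
    [0,0,0],
    [0,0,0],
  ],
  rotation=[
    [-0.0055,-0.0696,0.0193],
    [-0.0055,-0.0696,0.0193],
    [-0.0055,-0.0696,0.0193],
    [-0.0055,-0.0696,0.0193],
    [-0.0055,-0.0696,0.0193],
    [-0.0055,-0.0696,0.0193],
    [-0.0055,-0.0696,0.0193],
    [-0.0055,-0.0696,0.0193],
    [0,0,0],
    [0,0,0],
    [0,0,0],
  ],
  jaw=[1,1,1,1,1,1,1,1,1,1,1],
)

```text
time_s: 17.2
tool_pos: [0.4621, 0.0227, 0.302]
tool_rot: [-179.9, -0.2, -1.4]
force: [0.0, 0.0, -0.1]
grip_width: 0.0873
grasp_force: 0.0
```

```bash
python3 - <<'E'
from plan import *
go((.460,.022,.185,180,0,-1),step=.03,turn=.08)
E
python3 bd.py
```

```text
4 x [-0.0006, 0.0002, 0.0292] [-0.0003, -0.0011, -0.0019]
top hole [ 0.9482 -0.5235] rect [ 0.9315 -0.5292] [0.074 0.144] yaw(hole-centroid) 9.0 rect ang 4.6 dist hole-rect 0.018
side hole [0.4951 0.0228] rect [0.4415 0.0189] [0.068 0.147] yaw(hole-centroid) 3.2 rect ang 83.4 dist hole-rect 0.054
```

Call:
send_rows(
  xyz=[
    [-0.002,0.0005,0.03],
    [0,0,0.03],
    [0,0,0.03],
    [0,0,0.02],
    [0,0,0.007],
    [0,0,0],
    [0,0,0],
    [0,0,0],
    [0,0,0],
    [0,0,0],
    [0,0,0],
    [0,0,0],
    [0,0,0],
    [0,0,0],
    [0,0,-0.01],
    [0,0,-0.03],
    [0,0,-0.04],
    [0,0,-0.04],
    [0,0,-0.03],
    [0,0,0],
  ],
  rotation=[
    [0,0,0],
    [0,0,0],
    [0,0,0],
    [0,0,0],
    [0,0,0],
    [0,0,0],
    [0,0,0],
    [0,0,0],
    [0,0,0],
    [0,0,0],
    [0,0,0],
    [0,0,0],
    [0,0,0],
    [0,0,0],
    [0,0,0],
    [0,0,0],
    [0,0,0],
    [0,0,0],
    [0,0,0],
    [0,0,0],
  ],
  jaw=[1,1,1,1,1,1,0,0,0,0,0,0,0,0,0,0,0,0,0,0],
)

```text
time_s: 19.3
tool_pos: [0.4611, 0.0218, 0.3394]
tool_rot: [-179.9, -0.6, -1.5]
force: [0.6, -0.0, -0.3]
grip_width: 0.0453
grasp_force: 33.0
```

```bash
python3 - <<'E'
from plan import *
o=env.get_obs();print(o["grip_width"],o["grasp_force"],o["tool_pos"],o["tool_rot"])
k=dict(hx=.0345,t=35)
for i in (4,5): print(np.round(peg(i,.075,**k),4))
go(peg(5,.075,**k),peg(5,.03,**k),step=.03,turn=.075)
E
```

```text
0.04528880444583633 32.95600298792124 [0.46110854 0.02183323 0.3394482 ] [-179.87591011   -0.63201386   -1.49138253]
[ 4.221e-01  1.732e-01  3.750e-01  1.800e+02 -3.500e+01  7.500e+00]
[  0.411    0.2575   0.375  180.     -35.       7.5   ]
9 x [-0.0033, -0.0265, -0.0049] [0.0052, 0.0665, -0.0169]
2 x [0.0058, -0.0, 0.0217] [0.0, -0.0, -0.0]
```

Call:
send_rows(
  xyz=[
    [-0.0033,-0.0265,-0.0049],
    [-0.0033,-0.0265,-0.0049],
    [-0.0033,-0.0265,-0.0049],
    [-0.0033,-0.0265,-0.0049],
    [-0.0033,-0.0265,-0.0049],
    [-0.0033,-0.0265,-0.0049],
    [-0.0033,-0.0265,-0.0049],
    [-0.0033,-0.0265,-0.0049],
    [-0.0033,-0.0265,-0.0049],
    [0,0,0],
    [0,0,0],
    [0,0,0],
  ],
  rotation=[
    [0.0052,0.0665,-0.0169],
    [0.0052,0.0665,-0.0169],
    [0.0052,0.0665,-0.0169],
    [0.0052,0.0665,-0.0169],
    [0.0052,0.0665,-0.0169],
    [0.0052,0.0665,-0.0169],
    [0.0052,0.0665,-0.0169],
    [0.0052,0.0665,-0.0169],
    [0.0052,0.0665,-0.0169],
    [0,0,0],
    [0,0,0],
    [0,0,0],
  ],
  jaw=[0,0,0,0,0,0,0,0,0,0,0,0],
)

```text
time_s: 20.5
tool_pos: [0.4098, 0.2562, 0.3696]
tool_rot: [180.0, -34.3, 7.4]
force: [-0.4, -0.6, -0.7]
grip_width: 0.0456
grasp_force: 32.9
```

```bash
python3 - <<'E'
from plan import *
k=dict(hx=.034,t=35)
go(peg(5,.075,**k),peg(5,.03,**k),step=.02,turn=.075)
A=cur(); h=(A@[.034,0,.179,1])[:3]; print("hole pred in rack frame",(np.linalg.inv(RK)@[*h,1]).round(4))
E
```

```text
1 x [0.0047, -0.0011, -0.0037] [0.0016, 0.0114, -0.0015]
3 x [0.0039, -0.0, 0.0145] [0.0, -0.0, -0.0]
hole pred in rack frame [-0.0607  0.1686  0.241   1.    ]
```

Call:
send_rows(
  xyz=[
    [0.0047,0,-0.0037],
    [0,0,0],
    [0.0039,0,0.0145],
    [0.0039,0,0.0145],
    [0.0039,0,0.0145],
    [0,0,0],
    [0,0,0],
  ],
  rotation=[
    [0.0016,0.0114,-0.0015],
    [0,0,0],
    [0,0,0],
    [0,0,0],
    [0,0,0],
    [0,0,0],
    [0,0,0],
  ],
  jaw=[0,0,0,0,0,0,0],
)

```text
time_s: 21.2
tool_pos: [0.4458, 0.2619, 0.3473]
tool_rot: [-179.9, -35.1, 7.5]
force: [0.7, -0.5, -0.6]
grip_width: 0.0462
grasp_force: 32.9
```

```bash
python3 - <<'E'
from plan import *
A=cur(); h=(A@[.034,0,.179,1])[:3]; print("hole pred in rack frame",(np.linalg.inv(RK)@[*h,1]).round(4))
a=Cam("top").image[95:215,110:230];b=Cam("side").image[170:290,130:250]
cv2.imwrite("pics/p6.png",cv2.resize(np.hstack([a,b]),(800,400),interpolation=cv2.INTER_CUBIC))
E
```

```text
hole pred in rack frame [-0.0226  0.1701  0.2203  1.    ]
```

View pics/p6.png

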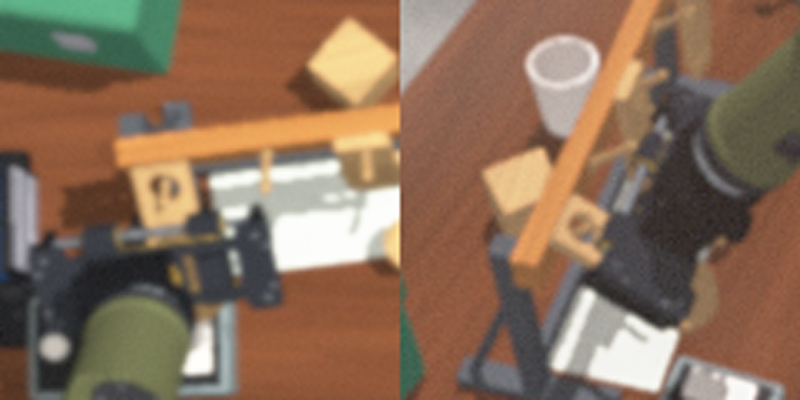

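Peg 5 shows through the hole at (160,187), so I'm releasing, retreating and then viewing the counter.

Call:
send_rows(
  xyz=[
    [0,0,0],
    [0,0,0],
    [0,0,0],
    [0,0,0],
    [0,0,0],
    [0,0,0],
    [0,0,-0.01],
    [0,0,-0.02],
    [0.0106,0,-0.017],
    [0.0106,0,-0.017],
    [0.0106,0,-0.017],
    [0,0,0],
    [0,0,0],
    [0,0,0],
  ],
  rotation=[
    [0,0,0],
    [0,0,0],
    [0,0,0],
    [0,0,0],
    [0,0,0],
    [0,0,0],
    [0,0,0],
    [0,0,0],
    [0,0,0],
    [0,0,0],
    [0,0,0],
    [0,0,0],
    [0,0,0],
    [0,0,0],
  ],
  jaw=[1,1,1,1,1,1,1,1,1,1,1,1,1,1],
)

```text
time_s: 22.7
tool_pos: [0.4249, 0.2592, 0.4307]
tool_rot: [-180.0, -35.0, 7.6]
force: [-0.1, -0.5, 0.5]
grip_width: 0.087
grasp_force: 0.0
```

```bash
python3 - <<'E'
from plan import *
a=Cam("top").image[120:190,320:420];b=Cam("side").image[90:190,130:290]
b2=Cam("side").image[130:290,130:260]
f=lambda i,s:cv2.resize(i,None,fx=s,fy=s,interpolation=cv2.INTER_CUBIC)
L=np.zeros((600,800,3),np.uint8)
x=f(a,4);L[:280,:400]=x; x=f(b,2.5);L[300:550,:400]=x; x=f(b2,3);L[:480,405:795]=x
cv2.imwrite("pics/p7.png",L)
E
```

```text
(no output)
```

View pics/p7.png

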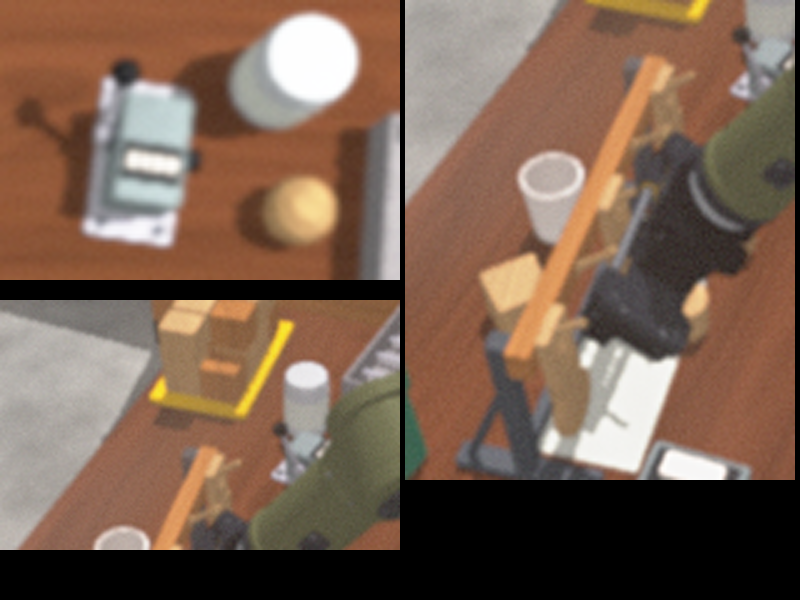

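All three boards hang. The lever knob is at (351.3,138) in the top view and (242,142) in the side view. The box top centre is near crop (151,147), and the plate edges suggest a yaw of about -5.5°.

```bash
python3 - <<'E'
from plan import *
T=Cam("top");S=Cam("side")
f=lambda p:np.array(p)/4+[320,120]
X=cv2.triangulatePoints(T.K@np.c_[T.R,T.t],S.K@np.c_[S.R,S.t],np.array([[351.3],[138.]]),np.array([[242.],[141.9]]));print("knob tri",(X[:3]/X[3]).ravel().round(4), "top@.108",T.w([351.3,138],.108)[0].round(4),"side@.108",S.w([242,141.9],.108)[0].round(4))
box=T.w(f([151,147]),.062)[0];print("box",box)
pl=T.w(f([[85,237],[172,246]]),.003)[:,:2];print("plate near corners",pl,np.degrees(np.arctan2(*(pl[0]-pl[1])[::-1]))-90)
for yaw in(-4,-5.5,-7):
    k=T.w([351.3,138],.108)[0]; M=mat([0,0,0],[0,0,yaw]);
    o=k-(M@[.045,.038,.108,1])[:3]; mid=pl.mean(0)-(M@[-.065,0,0,1])[:2]; print(yaw,"origin by knob",o.round(4),"by plate",mid.round(4))
o=env.get_obs();print(o["qpos"].round(1))
E
```

```text
knob tri [ 0.6385 -0.2871  0.1027] top@.108 [ 0.6375 -0.2859  0.108 ] side@.108 [ 0.6358 -0.2811  0.108 ]
box [ 0.58764045 -0.31508639  0.062     ]
plate near corners [[ 0.5234644  -0.27288652]
 [ 0.51614385 -0.34419858]] -5.861170489034123
-4 origin by knob [ 0.59   -0.3207  0.    ] by plate [ 0.5846 -0.3131]
-5.5 origin by knob [ 0.5891 -0.3194  0.    ] by plate [ 0.5845 -0.3148]
-7 origin by knob [ 0.5882 -0.3181  0.    ] by plate [ 0.5843 -0.3165]
[ -15.   -11.9  -22.7  115.1   17.5   46.5 -129.7]
```

```bash
python3 - <<'E'
from plan import *
go((.47,.10,.42,180,0,0),(.49,-.2868,.40,180,0,-5.5),(.676,-.2868,.36,180,0,-5.5),(.676,-.2868,.28,180,0,-5.5),step=.04,turn=.08)
E
```

```text
8 x [0.0035, 0.0203, 0.0026] [-0.0051, -0.0764, 0.0161]
10 x [0.0037, 0.0386, 0.002] [0.0, -0.0, 0.0096]
5 x [0.037, -0.0036, 0.008] [-0.0, 0.0, 0.0]
2 x [-0.0, -0.0, 0.04] [-0.0, 0.0, 0.0]
```

Call:
send_rows(
  xyz=[
    [0.0035,0.0203,0.0026],
    [0.0035,0.0203,0.0026],
    [0.0035,0.0203,0.0026],
    [0.0035,0.0203,0.0026],
    [0.0035,0.0203,0.0026],
    [0.0035,0.0203,0.0026],
    [0.0035,0.0203,0.0026],
    [0.0035,0.0203,0.0026],
    [0.0037,0.0386,0.002],
    [0.0037,0.0386,0.002],
    [0.0037,0.0386,0.002],
    [0.0037,0.0386,0.002],
    [0.0037,0.0386,0.002],
    [0.0037,0.0386,0.002],
    [0.0037,0.0386,0.002],
    [0.0037,0.0386,0.002],
    [0.0037,0.0386,0.002],
    [0.0037,0.0386,0.002],
    [0,0,0],
    [0,0,0],
  ],
  rotation=[
    [-0.0051,-0.0764,0.0161],
    [-0.0051,-0.0764,0.0161],
    [-0.0051,-0.0764,0.0161],
    [-0.0051,-0.0764,0.0161],
    [-0.0051,-0.0764,0.0161],
    [-0.0051,-0.0764,0.0161],
    [-0.0051,-0.0764,0.0161],
    [-0.0051,-0.0764,0.0161],
    [0,0,0.0096],
    [0,0,0.0096],
    [0,0,0.0096],
    [0,0,0.0096],
    [0,0,0.0096],
    [0,0,0.0096],
    [0,0,0.0096],
    [0,0,0.0096],
    [0,0,0.0096],
    [0,0,0.0096],
    [0,0,0],
    [0,0,0],
  ],
  jaw=[1,1,1,1,1,0,0,0,0,0,0,0,0,0,0,0,0,0,0,0],
  newtons=10,
)

```text
time_s: 24.95
tool_pos: [0.4902, -0.2878, 0.3997]
tool_rot: [-179.9, 0.0, -5.6]
force: [0.8, -0.3, -0.7]
grip_width: 0.0005
grasp_force: 0.0
```

```bash
python3 - <<'E'
from plan import *
go((.676,-.2868,.36,180,0,-5.5),(.676,-.2868,.28,180,0,-5.5),step=.04,turn=.08)
E
```

```text
5 x [0.037, -0.0038, 0.0079] [-0.0002, 0.0001, -0.0005]
2 x [-0.0, -0.0, 0.04] [-0.0, 0.0, 0.0]
```

Call:
send_rows(
  xyz=[
    [0.037,-0.0038,0.0079],
    [0.037,-0.0038,0.0079],
    [0.037,-0.0038,0.0079],
    [0.037,-0.0038,0.0079],
    [0.037,-0.0038,0.0079],
    [0,0,0],
    [0,0,0.03],
    [0,0,0.03],
    [0,0,0.02],
    [0,0,0],
    [0,0,0],
  ],
  rotation=[
    [0,0,0],
    [0,0,0],
    [0,0,0],
    [0,0,0],
    [0,0,0],
    [0,0,0],
    [0,0,0],
    [0,0,0],
    [0,0,0],
    [0,0,0],
    [0,0,0],
  ],
  jaw=[0,0,0,0,0,0,0,0,0,0,0],
)

```text
time_s: 26.05
tool_pos: [0.6766, -0.2846, 0.2817]
tool_rot: [-179.9, -0.1, -5.4]
force: [0.3, -0.4, 1.4]
grip_width: 0.0005
grasp_force: 0.0
```

Call:
send_rows(
  xyz=[
    [-0.01,0,0],
    [-0.01,0,0],
    [-0.01,0,0],
    [-0.01,0,0],
    [-0.01,0,0],
    [-0.01,0,0],
    [-0.01,0,0],
    [-0.01,0,0],
    [0,0,0],
    [0,0,0],
  ],
  rotation=[
    [0,0,0],
    [0,0,0],
    [0,0,0],
    [0,0,0],
    [0,0,0],
    [0,0,0],
    [0,0,0],
    [0,0,0],
    [0,0,0],
    [0,0,0],
  ],
  jaw=[0,0,0,0,0,0,0,0,0,0],
)

```text
time_s: 27.05
tool_pos: [0.5969, -0.2773, 0.2806]
tool_rot: [-179.9, -0.0, -5.5]
force: [4.6, 0.3, -1.0]
grip_width: 0.0003
grasp_force: 2.3
```

Call:
send_rows(
  xyz=[
    [-0.003,0,0],
    [-0.003,0,0],
    [0,0,0],
    [0,0,0],
  ],
  rotation=[
    [0,0,0],
    [0,0,0],
    [0,0,0],
    [0,0,0],
  ],
  jaw=[0,0,0,0],
)

```text
time_s: 27.45
tool_pos: [0.5934, -0.2766, 0.2805]
tool_rot: [-180.0, -0.4, -5.4]
force: [11.7, -1.0, -7.3]
grip_width: 0.0003
grasp_force: 6.2
```

The lever is at its stop: the force jumped to 11.7 N, and the finger position matches a knob x of about -21 mm. I'm letting it return and going to the keys.

Call:
send_rows(
  xyz=[
    [0.01,0,0],
    [0.015,0,0],
    [0.015,0,0],
    [0.015,0,0],
    [0.015,0,0],
    [0.02,0,0],
    [0,0,0],
    [0,0,-0.03],
    [0,0,-0.04],
    [0,0,-0.04],
    [0,0,0],
    [0,0,0],
  ],
  rotation=[
    [0,0,0],
    [0,0,0],
    [0,0,0],
    [0,0,0],
    [0,0,0],
    [0,0,0],
    [0,0,0],
    [0,0,0],
    [0,0,0],
    [0,0,0],
    [0,0,0],
    [0,0,0],
  ],
  jaw=[0,0,0,0,0,0,0,0,0,0,0,0],
)

```text
time_s: 28.65
tool_pos: [0.6795, -0.2869, 0.3923]
tool_rot: [180.0, -0.1, -5.6]
force: [-0.1, 0.6, -0.5]
grip_width: 0.0004
grasp_force: 0.0
```

```bash
cat > keys.py <<'E'
from plan import *
B=mat([.4552,.3499,0],[0,0,2.7])
K={n:(B@[0,y,0,1])[:2] for n,y in dict(power=.068,cool=.022,timer=-.022,start=-.067).items()}
def kg(n,z,): return (*K[n],z,180,0,2.7)
E
python3 - <<'E'
from keys import *
print({k:v.round(4) for k,v in K.items()})
c=Cam("top")
cv2.imwrite("pics/p8.png",np.vstack([cv2.resize(c.image[120:190,320:420],(420,294),interpolation=cv2.INTER_CUBIC),cv2.resize(Cam("side").image[110:180,190:290],(420,294),interpolation=cv2.INTER_CUBIC)]))
go((.49,-.287,.40,180,0,-5.5),(.455,.20,.38,180,0,2.7),kg("power",.34),kg("power",.265),step=.04,turn=.08)
E
```

```text
{'power': array([0.452 , 0.4178]), 'cool': array([0.4542, 0.3719]), 'timer': array([0.4562, 0.3279]), 'start': array([0.4584, 0.283 ])}
5 x [-0.0377, 0.0038, -0.0021] [-0.0003, 0.0006, -0.0002]
13 x [-0.0038, -0.0374, 0.0015] [-0.0, 0.0, -0.011]
6 x [0.0012, -0.0363, 0.0067] [-0.0, -0.0, 0.0]
2 x [0.0, -0.0, 0.0375] [-0.0, -0.0, 0.0]
```

View pics/p8.png

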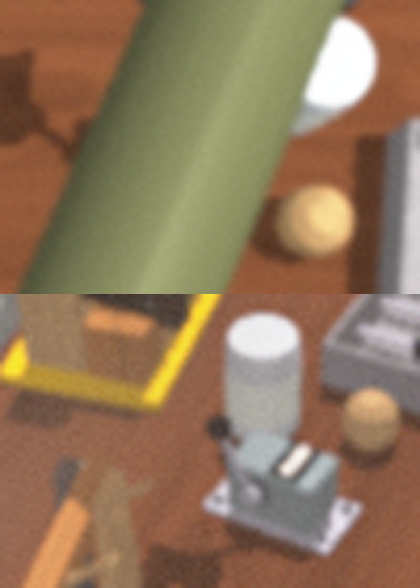

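The lever is back at rest (knob at (218,428) in the side crop), and the tin and egg have not moved. On to the keys.

Call:
send_rows(
  xyz=[
    [-0.0377,0.0038,-0.0021],
    [-0.0377,0.0038,-0.0021],
    [-0.0377,0.0038,-0.0021],
    [-0.0377,0.0038,-0.0021],
    [-0.0377,0.0038,-0.0021],
    [-0.0038,-0.0374,0.0015],
    [-0.0038,-0.0374,0.0015],
    [-0.0038,-0.0374,0.0015],
    [-0.0038,-0.0374,0.0015],
    [-0.0038,-0.0374,0.0015],
    [-0.0038,-0.0374,0.0015],
    [-0.0038,-0.0374,0.0015],
    [-0.0038,-0.0374,0.0015],
    [-0.0038,-0.0374,0.0015],
    [-0.0038,-0.0374,0.0015],
    [-0.0038,-0.0374,0.0015],
    [-0.0038,-0.0374,0.0015],
    [-0.0038,-0.0374,0.0015],
    [0,0,0],
    [0,0,0],
  ],
  rotation=[
    [0,0,0],
    [0,0,0],
    [0,0,0],
    [0,0,0],
    [0,0,0],
    [0,0,-0.011],
    [0,0,-0.011],
    [0,0,-0.011],
    [0,0,-0.011],
    [0,0,-0.011],
    [0,0,-0.011],
    [0,0,-0.011],
    [0,0,-0.011],
    [0,0,-0.011],
    [0,0,-0.011],
    [0,0,-0.011],
    [0,0,-0.011],
    [0,0,-0.011],
    [0,0,0],
    [0,0,0],
  ],
  jaw=[0,0,0,0,0,0,0,0,0,0,0,0,0,0,0,0,0,0,0,0],
)

```text
time_s: 30.75
tool_pos: [0.4555, 0.2004, 0.3806]
tool_rot: [179.9, 0.1, 2.8]
force: [-0.0, -1.0, -0.5]
grip_width: 0.0008
grasp_force: 0.0
```

```bash
python3 - <<'E'
from keys import *
go(kg("power",.34),kg("power",.255),step=.04,turn=.08)
E
```

```text
6 x [0.0012, -0.0362, 0.0067] [0.0002, 0.0004, 0.0003]
3 x [0.0, -0.0, 0.0283] [-0.0, -0.0, 0.0]
```

Call:
send_rows(
  xyz=[
    [0.0012,-0.0362,0.0067],
    [0.0012,-0.0362,0.0067],
    [0.0012,-0.0362,0.0067],
    [0.0012,-0.0362,0.0067],
    [0.0012,-0.0362,0.0067],
    [0.0012,-0.0362,0.0067],
    [0,0,0],
    [0,0,0.028],
    [0,0,0.028],
    [0,0,0.028],
    [0,0,0],
    [0,0,0],
  ],
  rotation=[
    [0,0,0],
    [0,0,0],
    [0,0,0],
    [0,0,0],
    [0,0,0],
    [0,0,0],
    [0,0,0],
    [0,0,0],
    [0,0,0],
    [0,0,0],
    [0,0,0],
    [0,0,0],
  ],
  jaw=[0,0,0,0,0,0,0,0,0,0,0,0],
)

```text
time_s: 31.95
tool_pos: [0.4542, 0.4159, 0.2581]
tool_rot: [179.9, -0.0, 2.6]
force: [0.6, 0.8, -0.1]
grip_width: 0.0004
grasp_force: 0.0
```

Call:
send_rows(
  xyz=[
    [0,0,0.008],
    [0,0,0.004],
    [0,0,0.004],
    [0,0,0.002],
    [0,0,0],
    [0,0,0],
    [0,0,0],
  ],
  rotation=[
    [0,0,0],
    [0,0,0],
    [0,0,0],
    [0,0,0],
    [0,0,0],
    [0,0,0],
    [0,0,0],
  ],
  jaw=[0,0,0,0,0,0,0],
)

```text
time_s: 32.65
tool_pos: [0.4538, 0.4176, 0.2409]
tool_rot: [-179.9, -0.1, 2.7]
force: [1.0, -1.0, 3.2]
grip_width: 0.0005
grasp_force: 1.8
```

Call:
send_rows(
  xyz=[
    [0,0,0.003],
    [0,0,0.002],
    [0,0,0],
    [0,0,0],
    [0,0,0],
  ],
  rotation=[
    [0,0,0],
    [0,0,0],
    [0,0,0],
    [0,0,0],
    [0,0,0],
  ],
  jaw=[0,0,0,0,0],
)

```text
time_s: 33.15
tool_pos: [0.4537, 0.4177, 0.2384]
tool_rot: [-179.9, -0.2, 2.7]
force: [-2.8, -5.0, 19.5]
grip_width: 0.0006
grasp_force: 9.5
```

The power key bottomed out (19.5 N at z 0.238). Repeating the same stroke for cool-air.

Call:
send_rows(
  xyz=[
    [0,0,-0.01],
    [0,0,-0.015],
    [0,0,0],
    [0,0.0229,0],
    [0,0.0229,0],
    [0,0,0],
    [0,0,0],
    [0,0,0.008],
    [0,0,0.006],
    [0,0,0.004],
    [0,0,0.004],
    [0,0,0.003],
    [0,0,0],
    [0,0,0],
    [0,0,0],
  ],
  rotation=[
    [0,0,0],
    [0,0,0],
    [0,0,0],
    [0,0,0],
    [0,0,0],
    [0,0,0],
    [0,0,0],
    [0,0,0],
    [0,0,0],
    [0,0,0],
    [0,0,0],
    [0,0,0],
    [0,0,0],
    [0,0,0],
    [0,0,0],
  ],
  jaw=[0,0,0,0,0,0,0,0,0,0,0,0,0,0,0],
)

```text
time_s: 34.65
tool_pos: [0.4549, 0.3727, 0.2384]
tool_rot: [-180.0, -0.0, 2.7]
force: [-8.3, -4.4, 20.1]
grip_width: 0.0007
grasp_force: 10.3
```

Call:
send_rows(
  xyz=[
    [0,0,-0.01],
    [0,0,-0.015],
    [0,0,0],
    [0,0.0224,0],
    [0,0.0224,0],
    [0,0,0],
    [0,0,0],
    [0,0,0.008],
    [0,0,0.006],
    [0,0,0.004],
    [0,0,0.004],
    [0,0,0.003],
    [0,0,0],
    [0,0,0],
    [0,0,0],
  ],
  rotation=[
    [0,0,0],
    [0,0,0],
    [0,0,0],
    [0,0,0],
    [0,0,0],
    [0,0,0],
    [0,0,0],
    [0,0,0],
    [0,0,0],
    [0,0,0],
    [0,0,0],
    [0,0,0],
    [0,0,0],
    [0,0,0],
    [0,0,0],
  ],
  jaw=[0,0,0,0,0,0,0,0,0,0,0,0,0,0,0],
)

```text
time_s: 36.15
tool_pos: [0.4572, 0.3279, 0.2383]
tool_rot: [-180.0, -0.0, 2.7]
force: [-7.6, -3.9, 22.6]
grip_width: 0.0005
grasp_force: 11.0
```

Call:
send_rows(
  xyz=[
    [0,0,-0.01],
    [0,0,-0.015],
    [0,0,0],
    [0,0.0225,0],
    [0,0.0225,0],
    [0,0,0],
    [0,0,0],
    [0,0,0.008],
    [0,0,0.006],
    [0,0,0.004],
    [0,0,0.004],
    [0,0,0.003],
    [0,0,0],
    [0,0,0],
    [0,0,0],
  ],
  rotation=[
    [0,0,0],
    [0,0,0],
    [0,0,0],
    [0,0,0],
    [0,0,0],
    [0,0,0],
    [0,0,0],
    [0,0,0],
    [0,0,0],
    [0,0,0],
    [0,0,0],
    [0,0,0],
    [0,0,0],
    [0,0,0],
    [0,0,0],
  ],
  jaw=[0,0,0,0,0,0,0,0,0,0,0,0,0,0,0],
)

```text
time_s: 37.65
tool_pos: [0.4594, 0.283, 0.2383]
tool_rot: [-180.0, -0.0, 2.7]
force: [-8.7, -4.1, 22.9]
grip_width: 0.0001
grasp_force: 11.7
```

Now I'll lift clear and take a final look.

Call:
send_rows(
  xyz=[
    [0,0,-0.01],
    [0,0,-0.03],
    [0,0,-0.04],
    [0,0,-0.04],
    [0,0,-0.03],
    [0,0,0],
    [0,0,0],
    [0,0,0],
    [0,0,0],
    [0,0,0],
  ],
  rotation=[
    [0,0,0],
    [0,0,0],
    [0,0,0],
    [0,0,0],
    [0,0,0],
    [0,0,0],
    [0,0,0],
    [0,0,0],
    [0,0,0],
    [0,0,0],
  ],
  jaw=[0,0,0,0,0,0,0,0,0,0],
)

```text
time_s: 38.65
tool_pos: [0.4594, 0.2818, 0.3838]
tool_rot: [180.0, 0.1, 2.7]
force: [-0.0, 0.5, 0.1]
grip_width: 0.0001
grasp_force: 0.0
```

```bash
python3 - <<'E'
from h import *
cv2.imwrite("pics/end.png",np.hstack([cv2.resize(Cam(n).image[80:330,60:430],(400,270)) for n in("top","side")]))
E
```

```text
(no output)
```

View pics/end.png

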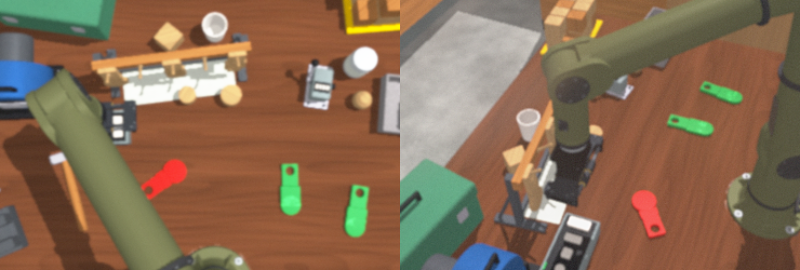

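All three boards hang at (108,75), (172,70) and (235,65) in the top half. The bystanders are in place and the arm is clear, so I'm handing in.

```bash
python3 -c "
from cell import env
print(env.sign_off())"
```

```text
the job is handed in; nothing more can be done
None
```

I hung all three boards that were on the bench (b, c and e) on separate pegs, swung the counter lever to its stop and let it spring back, pressed the four blower keys fully in order, and handed the job in at about 39 s; no verdict came back.

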